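# Snap a loose LED module home and run the lamp test

## Task

One LED module of the open sign has come unclipped and stands up along its far edge. With the fingertips press that edge down gently until the module lies flush with its neighbours, then press the round test button on the sign's control unit all the way in, let it go and withdraw. Touch none of the other modules, the square reset button or the dimmer knob, lift nothing, and leave the things lying on and around the sign where they are.

Things in the scene. Friction and masses are not known exactly. Their poses are not given: they have to be found in the camera images.
- housing: the open sign lying on its back: black moulded housing, 260 mm (x, away from the robot) by 440 mm (y), rim 25 mm wide and 70 mm high. Origin: centre of its underside, on the table; x points away from the robot, y left, z up. Inside, at its left, two rows (near, far) of three LED modules at 97 mm pitch, faces 62 mm above the table; at its right the control unit.
- control_unit (a point): middle of the top of the grey control unit, 190 mm (x) by 78 mm (y), 58 mm above the table. Three black controls stand on it in a row along x, 55 mm apart, in any order: wide round button (test), small square button (reset), knob with a bar grip (dimmer).
- loose_module (a joint): angle (rad) of the unclipped module: 0 flush and clipped, at a hard stop; starts at 0.17 to 0.26 (far edge 16 to 25 mm up). It turns about its near edge at face height. A stiff fit: about 4 N pressed at press_spot moves it, more nearer the hooked edge; it stays where it is left; 10 N at press_spot seats it.
- press_spot (a point): point on the face of the unclipped module, midway along the raised far edge and 20 mm in from it (75 mm from the hooked near edge). It moves with the module; its x axis runs along the face from the hooked to the raised edge, its z axis is the face's normal. When seated it is 62 mm above the table.
- loose_frame: the fixed mounting frame of the unclipped module, with the module on it; the module is 95 x 95 x 14 mm like the others. Origin: middle of its near edge, at the height of the flush face (62 mm above the table); x to the far edge, z up. It lies in any of the six places.
- test (a joint): travel (m) of the round test button: 0 released, 0.004 all the way in, against a hard stop. It springs back by itself; it begins to move at about 1.5 N and is all the way in at about 5 N.
- test_top (a point): centre of the flat top of the round test button's mushroom cap (30 mm wide, 8 mm thick, black); 74 mm above the table when released, 70 mm when pressed.
- test_base: steel ring, 30 mm wide and 4 mm high, around the round test button, with the button. Origin: centre of its underside, 58 mm above the table.
- reset (a joint): travel (m) of the square reset button, 0 released to 0.004; leave it alone.
- reset_base: the same steel ring with the square reset button (17 x 17 mm, black, 12 mm high over the control unit). Origin: centre of its underside.
- dimmer (a joint): angle (rad) of the dimmer knob, any at the start; leave it as it is.
- dimmer_base: the same steel ring with the dimmer knob (disc with a bar grip 26 x 8 mm across it, 22 mm high over the control unit, white pointer line). Origin: centre of its underside.
- module_a: flush LED module, 95 x 95 x 14 mm, snapped home on its frame. Origin: middle of its near (hooked) edge, at the height of its face; x runs along the face to its far edge, z up.
- module_b: flush LED module, 95 x 95 x 14 mm, snapped home on its frame. Origin: middle of its near (hooked) edge, at the height of its face; x runs along the face to its far edge, z up.
- module_c: flush LED module, 95 x 95 x 14 mm, snapped home on its frame. Origin: middle of its near (hooked) edge, at the height of its face; x runs along the face to its far edge, z up.
- module_d: flush LED module, 95 x 95 x 14 mm, snapped home on its frame. Origin: middle of its near (hooked) edge, at the height of its face; x runs along the face to its far edge, z up.
- module_e: flush LED module, 95 x 95 x 14 mm, snapped home on its frame. Origin: middle of its near (hooked) edge, at the height of its face; x runs along the face to its far edge, z up.
- tape: roll of tape, 60 mm wide, 19 mm high, lying in the middle of one of the flush modules. Origin: centre of its underside.
- stubby: stubby screwdriver, 80 mm long, orange handle 21 mm thick, lying across one of the flush modules, along its y axis (at most 0.3 rad askew). Origin: under its middle.
- spray: spray can, 52 mm wide, 165 mm high, standing on the table at the right of the sign. Origin: centre of its underside.
- screw_dish: steel dish, 90 mm wide, 20 mm high, with nuts, on the table beyond the sign. Origin: centre of its underside.
- meter: blue hand-held meter, 75 x 150 x 46 mm, on the table at the right of the sign. Origin: centre of its underside.
- hex_key: steel L-shaped hex key, 8 mm thick, 115 mm long, on the table at the left of the sign. Origin: under its middle.
- spare_module: spare LED module, 95 x 95 x 14 mm, lying on the table at the left of the sign; not part of the job. Origin: centre of its underside.

How it is judged:
By the outcome, as a careful person would: the job done as asked, in the order asked, and still so for the second after the job is handed in, with the robot touching nothing.
It also fails if it takes over 48 s, if anything falls off the work surface, if the arm or the gripper's body presses on something with over 40 N, if the wrist force passes 120 N, or if a joint passes its speed limit or range.

## Robot

A 6-joint arm with a two-finger parallel gripper is mounted at the origin on the work surface. World frame = base frame: x ahead of the robot, y to its left, z up, the work surface at z = 0. Lengths are in m, angles in rad, forces in N, time in s.
With the tool pointing down it reaches from about 0.275 to 0.975 m from the base axis. Payload 8.4 kg.
Tool frame: the origin (TCP) lies between the finger pads; the fingertips stand 14 mm ahead of it and the grasp point (between the pads) lies 5 mm behind it; z points along the fingers, y is the line along which they close (so a half turn about z gives the same grasp; the last joint's range is limited). The gripper opens to 92 mm and grips with 3 to 60 N. Pads are 20 mm wide; open, the fingers measure 128 mm over their backs; the gripper's body (75 mm by 189 mm) begins 69 mm behind the grasp point.
Start: joints at [1.14, 0.353, 1.633, -0, 1.155, -0.002], TCP at [0.26, 0.568, 0.205] pointing down, gripper open.
Joint ranges: [-2.63, 2.63], [-0.92, 2.1], [0.06, 2.66], [-1.3, 4.44], [0, 2.69], [-3.02, 3.02]. Speed limits (rad/s): [2.22, 2.22, 2.79, 3.14, 3.14, 3.14].

## Interface

Orientations are given as a unit quaternion [x, y, z, w].
In Python, from workcell import bot, viewer, close_job, models gives the robot as it stands.
- The arm moves only by the shell command python3 -m pendant 'ROWS' [OPENING]. ROWS is text: rows parted by semicolons, each of 4 numbers parted by spaces: the shift along the tool's x, y, z in units of 30 mm (1.0 is 30 mm), then the turn about the tool's z in units of 10 degrees (1.0 is 10 degrees). A call has 1 to 8 rows; each row is the pose to reach, as a shift and turn from the pose commanded when the call began, along the tool's axes at that moment; what a row does not reach only later rows make up. A row lasts 1/8 s, in which the tool goes at most 62.5 mm and 10.7 degrees, less where a joint would pass 70% of its speed; a pose out of reach is approached as far as the arm can. A call with a gripper value outside its range is refused whole. OPENING is the finger opening in mm, from 0 to 91.9, set as the call begins (- or left out, the last holds). The fingers move at their own pace and stop on an object; the grip force is fixed at half the most. Time passes only in rows, so rows that repeat a pose let the fingers close. It gives the time, the measured TCP pose, the force, the opening and the grip force at its end, in the units of the state.
- bot.observe(): the state, without advancing time (a new reading comes with each control period).
- viewer.capture(name): name is "scene" or "side" or "wrist"; returns (picture, depth): 480x640x3 uint8, blue, green, red; 480x640 float32, m along the optical axis (not along the pixel's ray), 0 where there is no reading.
- viewer.camera_info(name): a dict with "fovy" (degrees; the focal length in pixels is half the picture's height over the tangent of half this angle, whatever the lens; pixels are square), "cx", "cy" (the principal point, pixels), "T" (4x4, takes a point from camera to world coordinates); the wrist camera has in their place "hand_eye" (4x4, takes a point from camera to tool coordinates, whose origin is the TCP and whose axes are the flange's). Camera axes: x right, y down, z forward; pixel columns grow to the right and rows downward; lengths in m; the calibration is good to about 2 mm. A picture is of the moment at which its call begins: read the wrist's pose just before it. camera_info takes no time and is no camera call.
- close_job(): hands the job in; it is judged then, once.
Trained networks look in the newest picture that a camera, given by its name, has taken for a name from the list of things; names that differ only in an ending like _2 or _b are one class to them, and where a whole thing is asked for, a point or a joint stands for the part that bears it (a point fixed in the world has none). Each returns a list of dicts, best first, with "score" (0 to 1); they miss things now and then, are a little off and sometimes report something else, mostly with a low value. They report only what shows in the picture. A call takes as long as a camera call.
- models.boxes_of(camera, thing): "location" ([x, y, z] in m, in the coordinates of the camera as it stood for that picture, good to about 4 mm: the middle of the surface that is visible of it).
- models.trace(camera, thing): "pixels" (480x640 bool, what is visible of it).
The state is a dict: "clock": time; "joint_positions": joint angles; "joint_vel": joint speeds; "effort": joint torques, N m; "position": TCP position; "tcp_rot": TCP orientation; "force": force on the tool from outside, world axes, zero at the start; "ft_torque": the same for the moment, N m; "grip_width": finger opening in m; "grasp_force": force on a finger pad.
Only numpy, scipy, OpenCV 4.12 (cv2) and the standard library are available. Lean on these libraries where they do the work, as an engineer would, in place of code of your own. Each camera call takes 0.05 s, during which the arm holds its last target. There are 200 camera calls.

## Working session

There is one attempt and no reset: what is moved stays moved. The work goes in short steps, Python scripts to look and compute and a shell command to move; the robot and the scene stay as the last step left them, time stands still between calls to the robot, and variables do not carry over. Pictures are saved under pics/ and viewed, at most 10 in all, crops included, and the job is handed in when it is done.

```bash
mkdir -p pics; ls; cat > h.py <<'E'
import numpy as np, cv2
from scipy.spatial.transform import Rotation as R
from workcell import bot, viewer, models
def camT(c):
    i=viewer.camera_info(c)
    if 'T' in i: return np.array(i['T'])
    s=bot.observe(); T=np.eye(4); T[:3,:3]=R.from_quat(s['tcp_rot']).as_matrix(); T[:3,3]=s['position']
    return T@np.array(i['hand_eye'])
def cloud(c,d,T):
    i=viewer.camera_info(c); f=240/np.tan(np.radians(i['fovy'])/2)
    v,u=np.mgrid[:480,:640]
    P=np.stack([(u-i['cx'])/f*d,(v-i['cy'])/f*d,d],-1)
    W=P@T[:3,:3].T+T[:3,3]; W[d==0]=np.nan
    return W
E
python3 - <<'E'
from h import *
s=bot.observe(); print(s)
for c in ['scene','side']:
    T=camT(c); p,d=viewer.capture(c); cv2.imwrite(f'pics/{c}0.png',p); W=cloud(c,d,T)
    print(c,T[:3,3].round(3),viewer.camera_info(c)['fovy'])
    for n in ['housing','loose_module','test','reset','dimmer','tape','stubby','spray','module_a','meter','control_unit']:
        try: print(n,[( (T[:3,:3]@np.array(b['location'])+T[:3,3]).round(3).tolist(),round(b['score'],2)) for b in models.boxes_of(c,n)][:6])
        except Exception as e: print(n,e)
E
```

```text
pics
{'clock': 0.0, 'joint_positions': array([ 1.13961028e+00,  3.53643011e-01,  1.63412054e+00,  9.14765434e-06,
        1.15516563e+00, -2.39026196e-03]), 'joint_vel': array([-0.00026051, -0.00154854,  0.00050061, -0.00042146,  0.00116248,
        0.00081286]), 'effort': array([ 1.37402825e-03, -5.93828452e+01, -3.34232783e+01,  6.99770031e-02,
        2.31901521e-02, -9.31820432e-05]), 'position': array([0.25964651, 0.56797495, 0.20457271]), 'tcp_rot': array([ 2.12760906e-01,  9.77104063e-01, -6.51719079e-04, -1.47824166e-04]), 'force': array([0.55233113, 0.11912668, 0.72410246]), 'ft_torque': array([-0.06573306, -0.02440433, -0.01296149]), 'grasp_force': 0.0, 'grip_width': 0.09182418718397146}
scene [1.131 0.877 0.754] 45.40948031977552
housing [([0.61, 0.122, 0.058], 0.57)]
loose_module [([0.503, -0.002, 0.077], 0.78)]
test [([0.613, -0.088, 0.066], 0.72), ([0.608, -0.084, 0.075], 0.63)]
reset [([0.555, -0.093, 0.07], 0.45)]
dimmer []
tape [([0.566, 0.196, 0.077], 0.79)]
stubby [([0.468, 0.184, 0.076], 0.64), ([0.605, 0.123, 0.056], 0.39)]
spray [([0.597, -0.378, 0.094], 0.76)]

[... 312 characters left out ...]
-0.077, 0.064], 0.91)]
loose_module [([0.493, -0.01, 0.072], 0.82)]
test [([0.602, -0.095, 0.075], 0.59)]
reset [([0.548, -0.106, 0.072], 0.53), ([0.638, 0.417, 0.004], 0.21)]
dimmer [([0.606, -0.092, 0.074], 0.63), ([0.499, -0.11, 0.072], 0.61)]
tape [([0.559, 0.181, 0.08], 0.85)]
stubby [([0.464, 0.17, 0.082], 0.47), ([0.806, -0.038, 0.006], 0.36)]
spray [([0.569, -0.412, 0.123], 0.9)]
module_a [([0.451, 0.18, 0.06], 0.84), ([0.586, -0.001, 0.062], 0.78), ([0.471, 0.087, 0.061], 0.68), ([0.571, 0.099, 0.062], 0.59), ([0.558, 0.19, 0.059], 0.58), ([0.511, -0.075, 0.06], 0.43)]
meter [([0.394, -0.422, 0.033], 0.81)]
control_unit [([0.516, -0.08, 0.061], 0.62), ([0.553, -0.104, 0.064], 0.39)]
```

View pics/scene0.png

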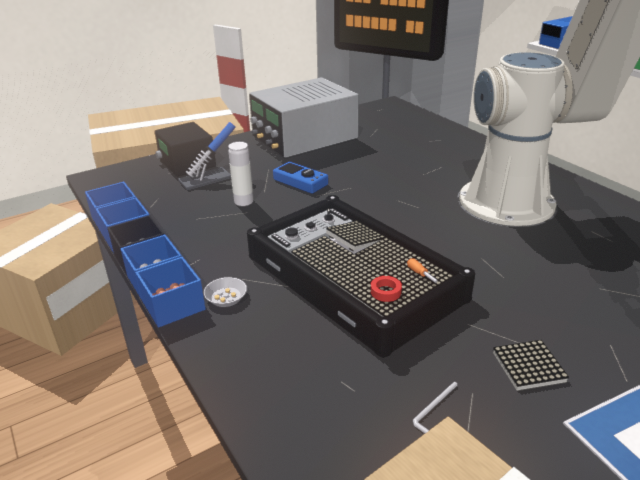

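View pics/side0.png

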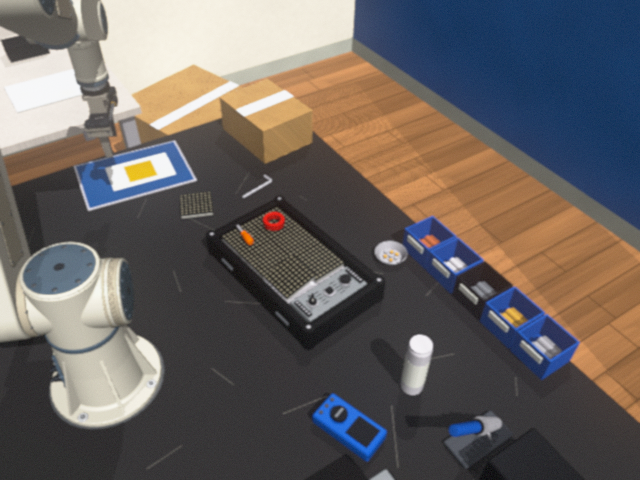

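The scene picture shows the loose module in the near row at the right, next to the control unit, at about (350,235). The controls are at (291,232), (310,225) and (328,216), and the round test button seems to be the far one. The side picture agrees, with the loose module at (302,287) and the far control at (345,278). I'm moving above it now.

```bash
python3 -m pendant '-2 -1.8 -2 -1;-4 -3.6 -3.3 -2;-6 -5.4 -3.3 -2.5;-8 -7.2 -3.3 -2.5;-10 -9 -3.3 -2.5;-12 -10.5 -3.3 -2.5;-14 -12.2 -3.3 -2.5;-16 -14 -3.3 -2.5' 0
```

```text
clock: 2.2
position: [0.4557, 0.1306, 0.3025]
tcp_rot: [-0.004, 1.0, 0.0, 0.001]
force: [1.7, 0.0, -0.8]
grip_width: 0.0139
grasp_force: 0.0
```

```bash
python3 - <<'E'
from h import *
s=bot.observe(); print(s['clock'],s['position'].round(3),R.from_quat(s['tcp_rot']).as_matrix().round(3).tolist(),s['force'].round(2))
for c in ['wrist']:
    T=camT(c); p,d=viewer.capture(c); cv2.imwrite(f'pics/{c}1.png',p); W=cloud(c,d,T); np.save('W1',W)
    print(c,T.round(3),(d>0).mean())
    for n in ['loose_module','test','reset','dimmer','module_a']:
        print(n,[( (T[:3,:3]@np.array(b['location'])+T[:3,3]).round(3).tolist(),round(b['score'],2)) for b in models.boxes_of(c,n)][:6])
E
```

```text
2.2 [0.456 0.131 0.302] [[-1.0, -0.008, 0.001], [-0.008, 1.0, 0.0], [-0.001, 0.0, -1.0]] [ 1.73  0.03 -0.77]
wrist [[-0.008  0.965  0.263  0.382]
 [ 1.     0.007  0.002  0.13 ]
 [ 0.     0.263 -0.965  0.483]
 [ 0.     0.     0.     1.   ]] 0.9960026041666666
loose_module [([0.492, -0.009, 0.072], 0.68), ([0.576, 0.006, 0.064], 0.67)]
test [([0.61, -0.09, 0.072], 0.68)]
reset [([0.554, -0.102, 0.071], 0.68), ([0.543, 0.208, 0.084], 0.5), ([0.492, -0.005, 0.069], 0.23)]
dimmer [([0.496, -0.103, 0.078], 0.85), ([0.426, 0.445, 0.016], 0.25)]
module_a [([0.576, 0.003, 0.062], 0.91), ([0.535, 0.219, 0.065], 0.77), ([0.56, 0.122, 0.061], 0.76), ([0.478, 0.084, 0.062], 0.67), ([0.457, 0.187, 0.065], 0.62)]
```

View pics/wrist1.png

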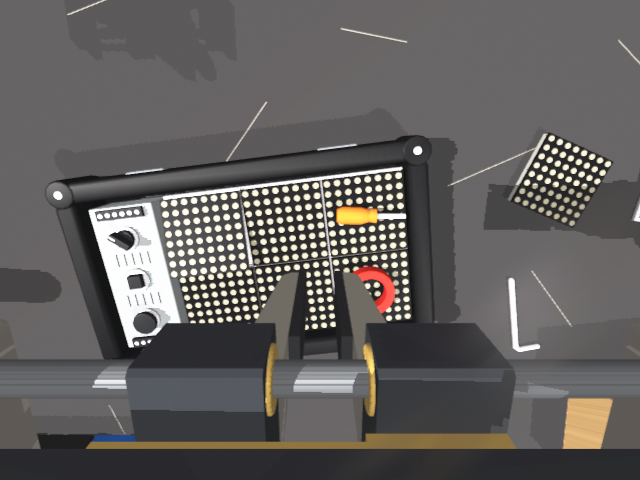

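The wrist view shows the raised module at about (165-250, 190-275). The control unit is at the left: dimmer (124,239), square reset (137,281), round test (145,322). Next I fit the geometry.

```bash
python3 - <<'E'
from h import *
W=np.load('W1.npy')
for px in [(57,195),(417,150)]:
    print('corner',np.nanmedian(W[px[1]-2:px[1]+3,px[0]-2:px[0]+3].reshape(-1,3),axis=0).round(4))
a,b=[np.nanmedian(W[v-2:v+3,u-2:u+3].reshape(-1,3),axis=0) for u,v in [(57,195),(417,150)]]
e=(b-a)[:2]; e/=np.linalg.norm(e); yaw=np.arctan2(-e[0],e[1]); print('yaw deg',np.degrees(yaw))
ex=np.array([np.cos(yaw),np.sin(yaw)]); ey=np.array([-ex[1],ex[0]])
c=(a+b)[:2]/2+ex*(.130-.0125); print('sign centre',c)
# local coords height map
L=np.stack([(W[...,:2]-c)@ex,(W[...,:2]-c)@ey,W[...,2]],-1)
# raised plane: points in region of loose module
m=models.trace('wrist','loose_module')
for k in m[:2]:
    P=L[k['pixels']]; P=P[np.isfinite(P).all(1)]
    print(k['score'],len(P),np.percentile(P,[2,50,98],axis=0).round(3).tolist())
P=L[192:275,160:255].reshape(-1,3)
for y0 in np.arange(-.12,.06,.02):
    print('y',y0.round(2),[ (np.round(np.nanmedian(L[(abs(L[...,0]-x)<.005)&(abs(L[...,1]-y0)<.01)][:,2])*1000,1)) for x in np.arange(-.11,.12,.01)])
k=models.trace('wrist','test')[0]; P=W[k['pixels']]; P=P[P[:,2]>.068]; print('test',len(P),np.median(P,axis=0),((P.min(0)+P.max(0))/2))
E
```

```text
corner [ 0.4449 -0.1725  0.0739]
corner [0.3914 0.238  0.0732]
yaw deg 7.435165164861947
sign centre [0.53467555 0.04797808]
0.76 6499 [[-0.095, -0.095, 0.063], [-0.051, -0.048, 0.073], [-0.005, -0.003, 0.083]]
0.37 28097 [[-0.13, -0.213, 0.007], [-0.073, -0.111, 0.068], [0.106, 0.216, 0.073]]
y -0.12 [np.float64(70.3), np.float64(8.3), np.float64(59.2), np.float64(59.3), np.float64(58.9), np.float64(58.8), np.float64(59.0), np.float64(58.9), np.float64(58.9), np.float64(59.0), np.float64(58.9), np.float64(59.1), np.float64(59.1), np.float64(59.0), np.float64(59.1), np.float64(59.2), np.float64(58.8), np.float64(59.1), np.float64(58.4), np.float64(nan), np.float64(nan), np.float64(nan), np.float64(nan)]
y -0.1 [np.float64(70.1), np.float64(7.9), np.float64(55.5), np.float64(58.1), np.float64(58.2), np.float64(59.5), np.float64(71.1), np.float64(73.6), np.float64(76.6), np.float64(78.9), np.float64(80.8), np.float64(62.8), np.float64(61.8), np.float64(55.9), np.float64(57.3), np.float64(56.2), np.float64(56.9), np.float64(58.2), np.float64(46.3), np.float64(38.3), np.float64(nan), np.
[... 2315 characters left out ...]
, np.float64(63.3), np.float64(63.0), np.float64(63.2), np.float64(63.0), np.float64(63.2), np.float64(62.9), np.float64(nan), np.float64(nan), np.float64(nan), np.float64(nan), np.float64(nan), np.float64(nan), np.float64(nan)]
y 0.04 [np.float64(70.2), np.float64(418.1), np.float64(63.5), np.float64(63.1), np.float64(63.0), np.float64(63.0), np.float64(63.1), np.float64(63.2), np.float64(63.1), np.float64(63.0), np.float64(63.0), np.float64(62.7), np.float64(63.0), np.float64(62.4), np.float64(nan), np.float64(nan), np.float64(nan), np.float64(nan), np.float64(nan), np.float64(nan), np.float64(nan), np.float64(nan), np.float64(70.5)]
test 430 [ 0.60663236 -0.09003892  0.07478605] [ 0.60732325 -0.0915652   0.07292276]
  return np.nanmean(a, axis, out=out, keepdims=keepdims)
```

```bash
python3 -m pendant '-.5 -1.5 1 -.7;-1 -3 2 -.7;-1.5 -4 3.5 -.7;-2.05 -4.48 5 -.7;-2.05 -4.48 6 -.7;-2.05 -4.48 6 -.7;-2.05 -4.48 6 -.7' 0; python3 - <<'E'
from h import *
s=bot.observe();print(R.from_quat(s['tcp_rot']).as_matrix().round(3).tolist(),s['position'].round(4))
T=camT('wrist'); p,d=viewer.capture('wrist'); cv2.imwrite('pics/wrist2.png',p); W=cloud('wrist',d,T)
for n in ['test','reset','dimmer']:
    for k in models.trace('wrist',n)[:1]:
        P=W[k['pixels']]; print(n,k['score'],len(P),np.nanmedian(P,axis=0).round(4)); P=P[P[:,2]>.068]; print(((np.percentile(P,1,axis=0)+np.percentile(P,99,axis=0))/2).round(4),np.ptp(P,axis=0).round(3))
E
```

```text
clock: 3.48
position: [0.5181, -0.0005, 0.1231]
tcp_rot: [-0.066, 0.998, -0.0, 0.001]
force: [-0.0, 0.3, 0.2]
grip_width: 0.0003
grasp_force: 0.0
[[-0.991, -0.131, 0.001], [-0.131, 0.991, 0.0], [-0.001, -0.0, -1.0]] [ 5.181e-01 -5.000e-04  1.231e-01]
test 0.69 337 [ 0.5994 -0.0987  0.0745]
[ 0.6023 -0.0976  0.0727] [0.122 0.071 0.164]
reset 0.98 737 [ 0.552  -0.0979  0.0705]
[ 0.5529 -0.0988  0.0702] [0.019 0.018 0.005]
dimmer 0.62 1171 [ 0.4963 -0.1037  0.077 ]
[ 0.4983 -0.1054  0.0752] [0.022 0.025 0.015]
```

View pics/wrist2.png

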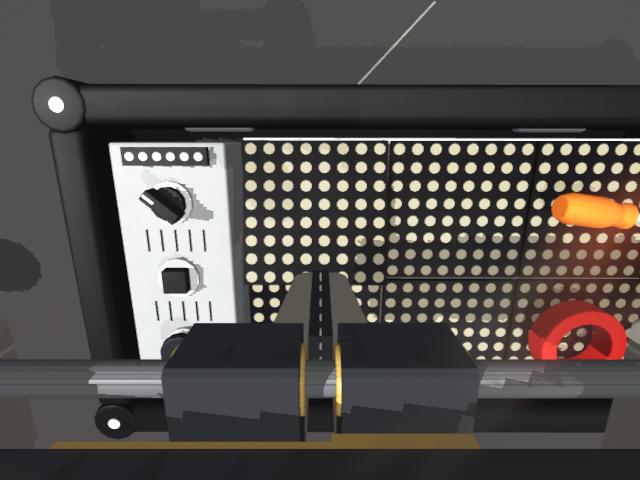

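The fingers are centred on the loose module: it spans columns 245-388 and the tips are at 320. The square reset is at (178,280), and the gripper hides most of the test button. I'll press in small steps.

```bash
python3 -m pendant '0 0 .3 0;0 0 .6 0;0 0 .8 0;0 0 .9 0;0 0 .95 0;0 0 1 0;0 0 1.05 0;0 0 1.1 0'; python3 -m pendant '0 0 .04 0;0 0 .08 0;0 0 .12 0;0 0 .16 0;0 0 .2 0;0 0 .24 0;0 0 .24 0'
```

```text
clock: 4.68
position: [0.5176, -0.0015, 0.089]
tcp_rot: [-0.065, 0.998, -0.0, 0.0]
force: [1.0, -0.4, 0.6]
grip_width: 0.0006
grasp_force: 0.0
clock: 5.55
position: [0.5174, -0.0015, 0.0817]
tcp_rot: [-0.065, 0.998, 0.0, -0.0]
force: [0.2, -1.1, 0.7]
grip_width: 0.0007
grasp_force: 0.0
```

```bash
cat > hm.py <<'E'
from h import *
s=bot.observe();T=camT('wrist'); p,d=viewer.capture('wrist'); W=cloud('wrist',d,T)
import sys; cv2.imwrite('pics/%s.png'%sys.argv[1],p)
yaw=np.radians(7.435);ex=np.array([np.cos(yaw),np.sin(yaw)]); ey=np.array([-ex[1],ex[0]]);c=np.array([.53468,.04798])
L=np.stack([(W[...,:2]-c)@ex,(W[...,:2]-c)@ey,W[...,2]],-1)
print('tool',(s['position'][:2]-c)@ex,(s['position'][:2]-c)@ey,s['position'][2],s['force'].round(2))
for y0 in (-.085,-.075,-.02,-.01,.03): print(y0,[float(np.round(np.nanmedian(L[(abs(L[...,0]-x)<.004)&(abs(L[...,1]-y0)<.005)&(L[...,2]<.1)][:,2])*1000,1)) for x in np.arange(-.09,.02,.01)])
E
python3 -W ignore hm.py w3
```

```text
tool -0.02348540281138854 -0.04679288265232768 0.0817173812750702 [ 0.19 -1.12  0.71]
-0.085 [64.5, 66.7, 68.7, 70.9, 72.9, 75.0, 77.2, 79.4, 81.6, 81.4, 62.8]
-0.075 [64.5, 66.7, 68.8, 70.9, 72.9, 75.1, 77.3, 79.4, 81.5, 81.8, 63.0]
-0.02 [64.6, 66.7, 68.7, 70.8, 72.9, 75.1, 77.2, 79.5, 81.5, 81.9, 63.2]
-0.01 [64.5, 66.6, 68.6, 70.8, 73.0, 75.1, 77.3, 79.4, 81.6, 81.9, 63.0]
0.03 [62.9, 62.9, 62.9, 62.8, 62.9, 62.9, 63.0, 62.9, 62.9, 62.6, 63.0]
```

View pics/w3.png

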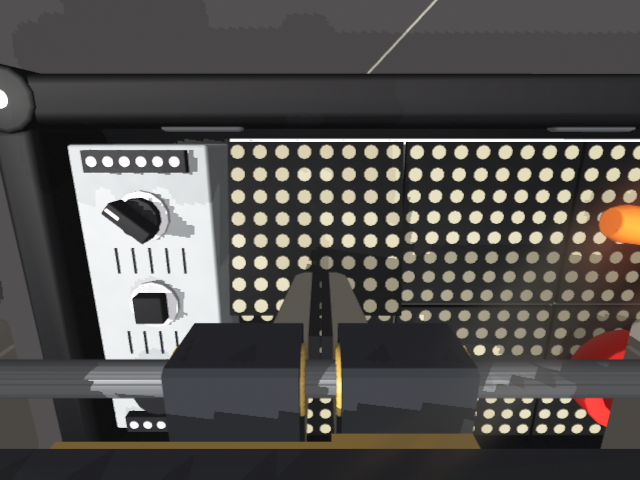

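The module hasn't moved and no force shows. I'll measure where the fingertips really are from the depth image.

```bash
python3 -W ignore - <<'E'
from h import *
s=bot.observe();T=camT('wrist'); p,d=viewer.capture('wrist'); W=cloud('wrist',d,T)
H=np.array(viewer.camera_info('wrist')['hand_eye'])
Q=(W-s['position'])@R.from_quat(s['tcp_rot']).as_matrix()  # tool coords
for r in (262,266,270,274,278,284,290,300,315):
    print(r,[tuple((Q[r,c]*1000).round(0).astype(int).tolist()) for c in (295,305,312,328,335,345)])
print(s['position'],s['force'])
E
```

```text
262 [(10, -14, 5), (10, -8, 4), (10, -5, 5), (10, 4, 4), (9, 8, 6), (10, 14, 5)]
266 [(8, -14, 4), (8, -8, 4), (8, -5, 4), (8, 4, 4), (7, 8, 5), (8, 13, 3)]
270 [(5, -14, 4), (6, -8, 4), (6, -5, 3), (5, 4, 4), (5, 8, 4), (5, 14, 5)]
274 [(3, -14, 4), (10, -8, -13), (10, -4, -13), (10, 4, -13), (9, 7, -12), (3, 14, 4)]
278 [(10, -12, -18), (10, -7, -19), (10, -4, -21), (10, 4, -20), (9, 7, -18), (9, 12, -17)]
284 [(10, -12, -27), (10, -7, -28), (11, -4, -29), (10, 4, -27), (10, 7, -27), (10, 11, -27)]
290 [(10, -11, -34), (10, -7, -34), (10, -4, -34), (11, 3, -35), (10, 7, -34), (11, 11, -35)]
300 [(10, -10, -45), (10, -6, -45), (10, -3, -45), (11, 3, -45), (11, 6, -45), (10, 10, -44)]
315 [(11, -9, -60), (11, -6, -59), (10, -3, -57), (11, 3, -58), (11, 5, -59), (10, 9, -58)]
[ 0.51747581 -0.00148515  0.08178466] [-0.10037461 -0.24461573 -0.84731318]
```

```bash
python3 -m pendant '0 0 .03 0;0 0 .06 0;0 0 .09 0;0 0 .12 0;0 0 .15 0;0 0 .18 0;0 0 .21 0'; python3 -m pendant '0 0 .03 0;0 0 .06 0;0 0 .09 0;0 0 .12 0;0 0 .15 0'
```

```text
clock: 6.52
position: [0.5175, -0.0015, 0.0755]
tcp_rot: [-0.065, 0.998, 0.0, 0.0]
force: [-0.1, 0.5, 0.0]
grip_width: 0.0005
grasp_force: 0.0
clock: 7.15
position: [0.5175, -0.0014, 0.071]
tcp_rot: [-0.065, 0.998, 0.0, -0.0]
force: [0.6, -0.5, -0.2]
grip_width: 0.0003
grasp_force: 0.0
```

```bash
for i in 1 2; do python3 -m pendant '0 0 .03 0;0 0 .06 0;0 0 .09 0;0 0 .12 0' | grep -E 'pos|force: \['; done; python3 -W ignore hm.py w4
```

```text
position: [0.518, -0.0014, 0.0676]
force: [1.3, 0.3, 3.4]
position: [0.5176, -0.0015, 0.0638]
force: [1.9, -0.0, 2.5]
tool -0.023320728742142135 -0.04686528908302203 0.06378130963081811 [ 1.9  -0.02  2.49]
-0.085 [63.8, 65.2, 66.5, 67.7, 69.1, 70.4, 71.7, 73.1, 74.4, nan, nan]
-0.075 [63.9, 65.2, 66.5, 67.7, 69.1, 70.4, 71.8, 73.1, 74.4, nan, nan]
-0.02 [64.0, 65.2, 66.5, 67.8, 69.0, 70.3, 71.8, 73.2, 74.4, nan, nan]
-0.01 [63.9, 65.2, 66.4, 67.7, 69.1, 70.4, 71.7, 73.2, 74.4, nan, nan]
0.03 [62.9, 62.8, 62.9, 62.9, 62.9, 62.8, 62.9, 63.0, 62.9, 62.4, 62.8]
```

```bash
python3 -W ignore - <<'E'
from h import *
p,d=viewer.capture('side'); T=camT('side'); W=cloud('side',d,T)
cv2.imwrite('pics/s5.png',cv2.resize(p[160:340,200:420],None,fx=3.3,fy=3.3,interpolation=cv2.INTER_CUBIC))
E
```

```text
(no output)
```

View pics/s5.png

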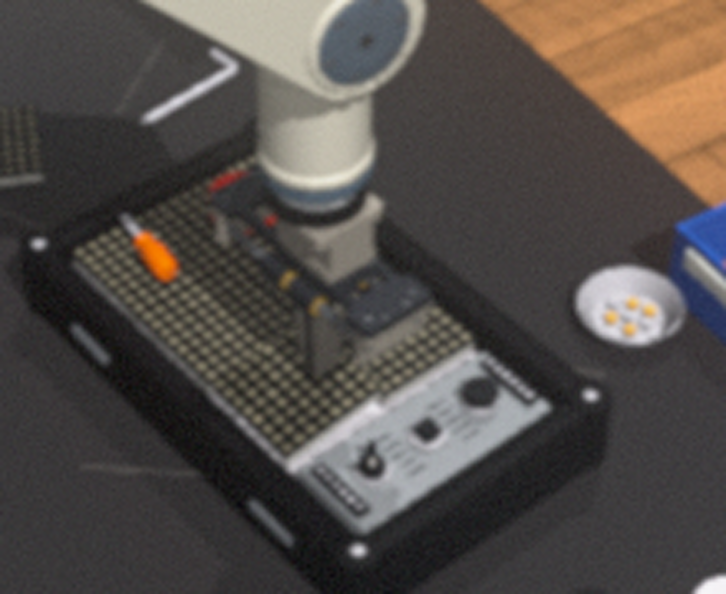

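The side view shows the fingers on the module (around (320,350) in the crop) with the controls clear of the gripper. The tips retract when closed, so contact came later than I computed. The module slope has fallen from 0.21 to 0.13, so I keep pressing.

```bash
for i in 1 ; do python3 -m pendant '0 0 .03 0;0 0 .06 0;0 0 .09 0;0 0 .12 0;0 0 .15 0;0 0 .18 0;0 0 .21 0;0 0 .24 0' | grep -E 'clo|pos|force: \['; done; python3 -m pendant '0 0 .03 0;0 0 .06 0'; python3 -m pendant '0 0 .03 0;0 0 .06 0'; python3 -W ignore hm.py w6
```

```text
clock: 9.25
position: [0.5176, -0.0015, 0.0566]
force: [2.8, 0.5, 3.3]
clock: 9.5
position: [0.5175, -0.0015, 0.0547]
tcp_rot: [-0.065, 0.998, -0.0, 0.0]
force: [2.9, 0.2, 3.3]
grip_width: 0.0005
grasp_force: 1.5
clock: 9.75
position: [0.5176, -0.0015, 0.053]
tcp_rot: [-0.065, 0.998, 0.0, 0.0]
force: [2.7, 0.9, 9.5]
grip_width: 0.0003
grasp_force: 4.8
tool -0.023381268685968987 -0.046817012732936786 0.053002034929651665 [2.74 0.89 9.49]
-0.085 [62.9, 62.9, 62.9, 62.8, 62.8, 62.9, 62.9, 62.9, 62.9, nan, nan]
-0.075 [62.9, 62.8, 62.8, 62.8, 62.8, 62.8, 62.9, 62.9, 62.8, 61.1, nan]
-0.02 [62.9, 63.0, 62.8, 62.8, 62.8, 62.8, 62.9, 63.0, 63.0, nan, nan]
-0.01 [62.9, 62.9, 63.0, 62.8, 62.8, 62.8, 63.0, 62.9, 62.9, nan, nan]
0.03 [62.8, 63.0, 62.8, 62.9, 62.8, 62.8, 62.9, 63.0, 63.0, 62.6, 63.0]
```

```bash
python3 -m pendant '0 0 .02 0;0 0 .03 0;0 0 .03 0'|grep -E 'pos|force: \['; python3 -m pendant '0 0 .01 0;0 0 .02 0;0 0 .02 0'|grep -E 'clo|pos|force: \['
```

```text
position: [0.5176, -0.0015, 0.0529]
force: [-0.6, 0.2, 14.6]
clock: 10.55
position: [0.5177, -0.0015, 0.0528]
force: [-2.8, 0.2, 21.4]
```

Flush and seated at 21 N. I'll lift and look at the button from a better spot.

```bash
python3 -m pendant '0 0 -.3 0;0 0 -1 0;0 0 -2.2 0;-1 -.5 -2.8 0;-2 -1 -2.8 0;-3 -1.6 -2.8 0;-4.1 -2.2 -2.8 0;-4.1 -2.2 -2.8 0'; python3 -m pendant '0 0 0 0;0 0 0 0'; python3 -W ignore hm.py w7; python3 -W ignore - <<'E'
from h import *
s=bot.observe(); Rm=R.from_quat(s['tcp_rot']).as_matrix(); print(Rm.round(3).tolist(),s['position'])
T=camT('wrist'); p,d=viewer.capture('wrist'); W=cloud('wrist',d,T)
for n in ['test','reset','dimmer']:
    for k in models.trace('wrist',n)[:1]:
        P=W[k['pixels']]; P=P[(P[:,2]>.068)&(P[:,2]<.09)]; m=((np.percentile(P,1,axis=0)+np.percentile(P,99,axis=0))/2); print(n,k['score'],len(P),m.round(4),P.mean(0).round(4),np.ptp(P,axis=0).round(3), 'shift',((m-s['position'])@Rm/.03).round(2))
E
```

```text
clock: 11.55
position: [0.6487, -0.0518, 0.1346]
tcp_rot: [-0.064, 0.998, 0.0, -0.001]
force: [0.6, 0.3, -0.3]
grip_width: 0.0006
grasp_force: 0.0
clock: 11.8
position: [0.6466, -0.0506, 0.1352]
tcp_rot: [-0.065, 0.998, 0.0, -0.001]
force: [0.1, 0.1, 0.7]
grip_width: 0.0005
grasp_force: 0.0
tool 0.0982483978261288 -0.11220453524168135 0.13523071990533922 [0.07 0.12 0.74]
-0.085 [nan, nan, nan, 62.6, 62.7, 62.7, 62.7, 62.6, 62.8, 62.3, 62.8]
-0.075 [nan, nan, nan, 62.6, 62.7, 62.7, 62.7, 62.7, 62.7, 62.4, 62.8]
-0.02 [nan, nan, nan, 62.7, 62.7, 62.7, 62.8, 62.8, 62.9, 62.3, 62.8]
-0.01 [nan, nan, nan, 62.8, 62.7, 62.8, 62.8, 62.7, 62.8, 62.5, 62.7]
0.03 [nan, nan, nan, 62.7, 62.7, 62.7, 62.8, 62.8, 62.8, 62.3, 62.7]
[[-0.992, -0.13, -0.001], [-0.13, 0.992, 0.0], [0.001, 0.0, -1.0]] [ 0.6469257  -0.0505885   0.13547251]
test 0.8 1460 [ 0.6074 -0.0919  0.0741] [ 0.6073 -0.0917  0.0746] [0.028 0.029 0.009] shift [ 1.48 -1.2   2.05]
reset 0.76 731 [ 0.5537 -0.099   0.0705] [ 0.5536 -0.099   0.0707] [0.018 0.019 0.005] shift [ 3.29 -1.2   2.17]
dimmer 0.55 754 [ 0.5027 -0.1053  0.0751] [ 0.504  -0.1038  0.0748] [0.016 0.024 0.015] shift [ 5.   -1.18  2.02]
```

View pics/w7.png

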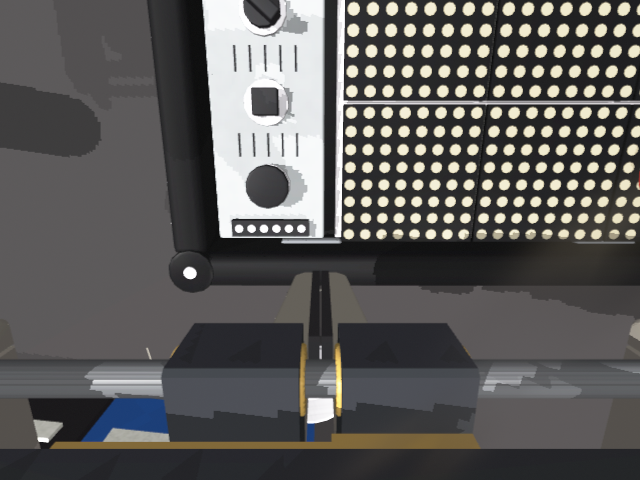

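The module is flush, and the test button is clear in view at (267,186), with the square reset at (265,100). I'm moving over the test button.

```bash
python3 -m pendant '.8 -.6 0 0;1.48 -1.2 0 0;1.48 -1.2 .7 0;1.48 -1.2 1.4 0;1.48 -1.2 1.9 0;1.48 -1.2 2.15 0;1.48 -1.2 2.2 0;1.48 -1.2 2.2 0'; python3 -m pendant '0 0 .03 0;0 0 .06 0;0 0 .09 0;0 0 .12 0;0 0 .15 0;0 0 .15 0'
```

```text
clock: 13.05
position: [0.609, -0.0925, 0.0699]
tcp_rot: [-0.065, 0.998, -0.0, 0.0]
force: [-0.3, -1.2, 0.3]
grip_width: 0.0004
grasp_force: 0.0
clock: 13.8
position: [0.6086, -0.0925, 0.0651]
tcp_rot: [-0.065, 0.998, -0.0, -0.0]
force: [-0.1, 0.8, 1.4]
grip_width: 0.0005
grasp_force: 0.7
```

```bash
python3 -m pendant '0 0 .03 0;0 0 .06 0;0 0 .09 0;0 0 .12 0;0 0 .12 0'|grep -E 'pos|force: \['; python3 -m pendant '0 0 .02 0;0 0 .04 0;0 0 .04 0'|grep -E 'clo|pos|force: \['
```

```text
position: [0.6087, -0.0924, 0.0615]
force: [-1.3, -0.4, 4.8]
clock: 14.8
position: [0.6087, -0.0924, 0.061]
force: [-3.0, 1.3, 11.8]
```

The button is at its hard stop at 12 N. I'll hold briefly, then withdraw.

```bash
python3 -m pendant '0 0 .02 0;0 0 .02 0;0 0 .02 0'|grep -E 'pos|force: \['; python3 -m pendant '0 0 -.2 0;0 0 -.8 0;0 0 -2 0;0 0 -3.5 0;-1.5 1.2 -4.5 0;-1.5 1.2 -4.5 0;-1.5 1.2 -4.5 0;-1.5 1.2 -4.5 0'; python3 -W ignore hm.py w8;  python3 -W ignore - <<'E'
from h import *
T=camT('wrist'); p,d=viewer.capture('wrist'); W=cloud('wrist',d,T)
for n in ['test','reset','dimmer']:
    for k in models.trace('wrist',n)[:1]:
        P=W[k['pixels']]; P=P[(P[:,2]>.062)&(P[:,2]<.09)]; print(n,k['score'],np.median(P,axis=0).round(4))
E
```

```text
position: [0.6088, -0.0924, 0.0609]
force: [-5.4, 0.9, 16.9]
clock: 16.18
position: [0.6473, -0.0515, 0.1935]
tcp_rot: [-0.065, 0.998, 0.0, -0.001]
force: [-0.3, 0.4, -0.3]
grip_width: 0.0006
grasp_force: 0.0
tool 0.09875515007431586 -0.11318118368991012 0.19354500650899203 [-0.3   0.43 -0.33]
-0.085 [nan, 62.7, 62.7, 62.6, 62.6, 62.7, 62.8, 62.7, 62.6, 62.4, 62.9]
-0.075 [nan, 62.7, 62.9, 62.7, 62.7, 62.7, 62.8, 62.9, 62.7, 62.3, 62.7]
-0.02 [nan, 63.0, 62.6, 62.6, 62.6, 62.8, 62.8, 62.9, 62.7, 62.3, 62.7]
-0.01 [nan, 63.0, 62.6, 62.6, 62.8, 62.6, 62.8, 62.8, 62.8, 62.4, 62.7]
0.03 [nan, 62.9, 62.7, 62.6, 62.6, 62.8, 62.9, 63.0, 62.7, 62.4, 62.8]
test 0.6 [ 0.6074 -0.0917  0.0746]
reset 0.58 [ 0.5536 -0.0989  0.0706]
dimmer 0.97 [ 0.5006 -0.1059  0.0764]
```

View pics/w8.png

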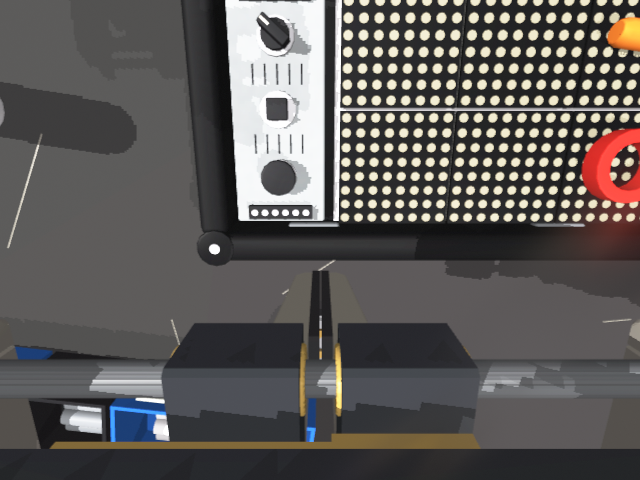

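The picture shows every module flush. The test button at (278,177) has sprung back to its released height, and the reset, dimmer, tape and screwdriver look undisturbed.

```bash
python3 -c "
from workcell import close_job
print(close_job())"
```

```text
the job is handed in; nothing more can be done
None
```

The loose module is pressed flush with its neighbours, the test button was pushed to its stop and sprang back, the arm is withdrawn, and the job was handed in at about 16 s.

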